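# Check the cutter shop's beam gauge with the glass reference block

## Robot

A 7-joint arm with a two-finger parallel gripper is mounted at the origin on the work surface. World frame = base frame: x ahead of the robot, y to its left, z up, the work surface at z = 0. Lengths are in m, angles in rad, forces in N, time in s.
With the tool pointing down it reaches from about 0.35 to 0.9 m from the base axis. Payload 8.1 kg.
Tool frame: the origin (TCP) lies midway between the tips of the shut fingers; the grasp point (between the pads) lies 19 mm behind it; z points along the fingers, x is the direction in which the jaws open and shut, and the axes are right-handed (so a half turn about z gives the same grasp; the last joint's range is limited). The gripper opens to 92 mm and grips with 3 to 60 N. Pads are 19 mm wide; open, the fingers measure 130 mm over their backs; the gripper's body (75 mm by 190 mm) begins 47 mm behind the grasp point.
Start: joints at [-1.367, 0.434, 0.025, 1.573, -0.012, 1.134, -0.075], TCP at [0.189, 0.596, 0.227] pointing down, gripper open.
Joint ranges: [-2.62, 2.62], [-0.44, 2.09], [-1.27, 1.32], [0.08, 2.57], [-1.32, 4.46], [0.12, 2], [-2.74, 2.74]. Speed limits (rad/s): [2.22, 2.22, 3.01, 3.01, 3.14, 3.14, 3.14].

## Interface

Orientations are given as a rotation vector (axis times angle).
In Python, from cell import arm gives the robot as it stands.
- The arm moves only by the tool jog_arm, never from a script. Its argument "commands" is a list of rows, each an object with "translation": the shift along the tool's x, y, z in mm, a list of three; "turn": the turn, a rotation vector about the tool's x, y, z in rad, a list of three. A call has 1 to 12 rows; each row is the pose to reach, as a shift and turn from the pose commanded when the call began, along the tool's axes at that moment; what a row does not reach only later rows make up. A row lasts 1/12 s, in which the tool goes at most 41.7 mm and 7.16 degrees, less where a joint would pass 70% of its speed; a pose out of reach is approached as far as the arm can. A call with a gripper value outside its range is refused whole. "claw" is the closure, from -1 (fully open) to 1 (shut), so that 0 is half open, set as the call begins (left out, the last holds). The fingers move at their own pace and stop on an object; "grip_force" is the grip in N (left out, the last holds). Time passes only in rows, so rows that repeat a pose let the fingers close. It gives the time, the measured TCP pose, the force and the opening at its end, in the units of the state.
- arm.observe(): the state, without advancing time (a new reading comes with each control period).
- arm.get_image(name): name is "scene" or "top" or "wrist"; returns the picture (480x640x3 uint8, blue, green, red); there is no depth.
- arm.camera_info(name): a dict with "vertical_fov" (degrees; the focal length in pixels is half the picture's height over the tangent of half this angle, whatever the lens; pixels are square), "cx", "cy" (the principal point, pixels), "eye" and "rotation" of the camera in the world. Camera axes: x right, y up, looking along -z (the intrinsics and any distortion apply to the point x, -y, -z); pixel columns grow to the right and rows downward; lengths in m; the calibration is good to about 2 mm. The wrist camera is an equidistant fisheye: a pixel r from the principal point sees the ray r / f radians off the axis. A picture is of the moment at which its call begins: read the wrist's pose just before it. camera_info takes no time and is no camera call; for the wrist camera it gives the pose at the moment of the call.
- arm.sign_off(): hands the job in, once; it reports no verdict.
Trained networks look in the newest picture that a camera, given by its name, has taken for a name from the list of things; names that differ only in an ending like _2 or _b are one class to them, and where a whole thing is asked for, a point or a joint stands for the part that bears it (a point fixed in the world has none). Each returns a list of dicts, best first, with "confidence" (0 to 1); they miss things now and then, are a little off and sometimes report something else, mostly with a low value. They report only what shows in the picture. A call takes as long as a camera call. They do not tell look-alikes from the thing itself.
- arm.trace(camera, query): "region" (480x640 bool, what is visible of it) and "box" ([left, top, width, height] in pixels, round what is visible of it).
- arm.landmark_of(camera, query): "at" ([column, row] in pixels: a listed point, or the origin of a listed thing).
The state is a dict: "clock": time; "joints": joint angles; "dq": joint speeds; "joint_efforts": joint torques, N m; "position": TCP position; "ee_rot": TCP orientation; "force": force on the tool from outside, world axes, zero at the start; "ft_torque": the same for the moment, N m; "width": opening from 0.0 (shut) to 1.0 (fully open).
Only numpy, scipy, OpenCV 4.12 (cv2) and the standard library are available. Lean on these libraries where they do the work, as an engineer would, in place of code of your own. Each camera call takes 0.05 s, during which the arm holds its last target. There are 200 camera calls.

## Task

First lay the steel stop left on the beam gauge's bed flat in the empty tray compartment cut to its shape, and let go of it. Then grip the tall square glass block by its two frosted faces only and hold it upright in the light path midway between the two lenses, its clear faces square to them, the middle of its window (about a third of the way up the block) level with and centred on the lenses. Never touch its clear faces or knock it against the gauge, leave everything else where it is, and finish while still holding the glass there, motionless and touching nothing but your fingers.

Things in the scene. Friction and masses are not known exactly. Their poses are not given: they have to be found in the camera images.
- gauge: Beam gauge fixed to the bench; place and yaw (within 0.3) vary. Grey bed plate 130 (x) x 260 (y) x 10 mm; at each y end a white housing 60 (x) x 35 (y) mm, top 85 mm above the bench, with a lens barrel, 28 mm diameter, pointing along y at the other; 170 mm between barrel tips. Origin: centre of the bed's underside, at bench height; z up.
- beam (a point): Middle of the light path, midway between the two lens tips (85 mm to each), 55 mm above the bench and 45 mm above the bed; axes as the gauge's, the beam runs along y.
- tray: Wooden tray fixed to the bench left or right of the gauge; yaw varies. 170 (x) x 130 (y) mm, floor 5 mm thick, walls to 15 mm above the bench. The long compartment at its -x side is empty; the two at +x hold a toothed cutter and small steel pieces. Origin: centre of the underside, at bench height.
- slot (a point): Centre of the empty compartment's floor (5 mm above the bench, 10 mm below the wall tops), axes as the tray's. 118 mm long in y: wide part (48 mm in x) at y +21 to +59 mm, narrow part (32 mm in x) at y -59 to +21 mm. Takes the stop with 4 mm to spare all round, head to +y; the stop's origin then lies here, axes alike.
- stop: Loose steel stop, about 0.22 kg, flat on the gauge's bed, roughly along the beam, head to +y. Foot 6 mm thick, 110 mm long in y: head 40 mm wide in x at y +25 to +55 mm, shank 24 mm wide at y -55 to +25 mm. An upright lug to grip, 14 (x) x 30 (y) mm, centred at x 0, y +5 mm, top 44 mm above the underside. Origin: middle of the foot's underside.
- cell: Tall square glass block, loose, about 0.09 kg, 24 x 24 x 70 mm, standing on the pad at any place in the row; yaw varies. Its +x and -x faces are frosted (white plates 4 mm thick, 24 mm wide in y, full height); its +y and -y faces are clear, recessed 1.5 mm between the plates. Origin: centre of the underside; z up.
- window (a point): Middle of the clear window of the tall glass block, on its axis 22 mm above its underside; axes as the block's, light passes along y.
- pad: Thin black rubber pad fixed to the bench, on the other side of the gauge from the tray, 240 (x) x 70 (y) mm, 4 mm thick; the three glass pieces stand on it in a row along x, about 85 mm apart. Origin: centre of the underside, at bench height.
- short_block: Bystander on the pad: short glass block 24 x 24 x 34 mm. Origin: centre of the underside.
- rod: Bystander on the pad: round glass rod 24 mm diameter, 70 mm tall, standing. Origin: centre of the underside.
- cutter_a: Bystander: toothed steel cutter, 60 mm diameter, 8 mm thick, flat in the tray. Origin: centre of the underside.
- cutter_b: Bystander: toothed steel cutter, 72 mm diameter, 8 mm thick, flat on the bench between robot and gauge.
- spanner: Bystander: steel spanner 150 mm long, flat on the bench between robot and gauge.
There are look-alikes about, which are no part of the job. Leave any black look-alike of the cell alone. What is shaped like the stop but pink is not meant.

How it is judged:
On the way, in this order (a step that is already met when the one before it is completed fails the run):
1. the steel stop lies flat in its compartment, released (x of stop in the frame of slot between -0.007 and 0.007 m and y of stop in the frame of slot between -0.007 and 0.007 m and z of stop in the frame of slot between -0.003 and 0.003 m and angle between stop's own z axis and vertical below 0.06 rad and angle between the y axis of stop and the y axis of slot, either way round below 0.15 rad and contact force between stop and the fingers below 0.1 N), for 0.3 s.
2. the tall glass block is lifted off the pad by its frosted faces (height (world z) of cell above 0.02 m and contact force between each of cell_c1, cell_c2 and the fingers above 1 N), for 0.2 s.
At the end, for the whole second after the job is handed in: Stop flat and released in its compartment (7 mm in x and y, 3 mm in z, 0.06 rad tilt). Tall block still, fingers on both frosted faces, off the gauge; window point within 6 mm sideways, 7 mm in height, 30 mm along the beam; 0.13 rad square to it, 0.12 rad upright (all of step 1 and x of window in the frame of beam between -0.006 and 0.006 m and z of window in the frame of beam between -0.007 and 0.007 m and y of window in the frame of beam between -0.03 and 0.03 m and angle between the y axis of cell and the y axis of beam, either way round below 0.13 rad and angle between cell's own z axis and vertical below 0.12 rad and linear speed of cell below 0.02 m/s and contact force between cell and gauge below 0.05 N and contact force between each of cell_c1, cell_c2 and the fingers above 1 N); the arm keeps its last pose, push and grip.
It fails at once if the fingers touch a clear face of the tall glass block (contact force between cell_c0 and the fingers above 0.3 N).
It fails at once if the glass block is knocked against the gauge (contact force between cell and gauge above 2 N).
It fails at once if another thing (glass rod, short block, cutter or spanner) is moved more than 25 mm (distance of any of short_block, rod, cutter_a, cutter_b, spanner from where it was at the start of the episode above 0.025 m).
It also fails if it takes over 67 s, if anything falls off the work surface, if the arm or the gripper's body presses on something with over 40 N, if the wrist force passes 120 N, or if a joint passes its speed limit or range.

## Working session

There is one attempt and no reset: what is moved stays moved. The work goes in short steps, Python scripts to look and compute and a tool call to move; the robot and the scene stay as the last step left them, time stands still between calls to the robot, and variables do not carry over. Pictures are saved under pics/ and viewed, about 8 in all and at most 12, crops included, and the job is handed in when it is done.

Besides the shell and the picture viewer there is one more tool, called by a JSON object that holds its "api" and its "payload", one argument or row to a line. jog_arm: Moves the arm, as the interface text tells. Its arguments: {"type":"object","properties":{"commands":{"type":"array","items":{"type":"object","properties":{"translation":{"type":"array","items":{"type":"number"}},"turn":{"type":"array","items":{"type":"number"}}}}},"claw":{"type":"number"},"grip_force":{"type":"number"}},"required":["commands"]}

```bash
ls; mkdir -p pics
cat > h.py <<'E'
import sys; sys.path.insert(0,'.')
from cell import arm
import numpy as np, cv2
from scipy.spatial.transform import Rotation as R
np.set_printoptions(precision=4,suppress=True)
def ray(ci,uv,wrist=False):
    f=240/np.tan(np.radians(ci['vertical_fov'])/2)
    x=(uv[0]-ci['cx'])/f; y=(uv[1]-ci['cy'])/f
    if wrist:
        r=np.hypot(x,y); s=np.sin(r)/r if r>1e-9 else 1; d=np.array([x*s,-y*s,-np.cos(r)])
    else: d=np.array([x,-y,-1.])
    return np.array(ci['eye']), rotm(ci)@d
def rotm(ci):
    r=np.array(ci['rotation'],float)
    return r if r.shape==(3,3) else R.from_rotvec(r).as_matrix()
def atz(ci,uv,z,wrist=False):
    e,d=ray(ci,uv,wrist); return e+d*(z-e[2])/d[2]
def proj(ci,p,wrist=False):
    c=rotm(ci).T@(np.array(p)-np.array(ci['eye'])); f=240/np.tan(np.radians(ci['vertical_fov'])/2)
    x,y,z=c[0],-c[1],-c[2]
    if wrist:
        rr=np.hypot(x,y); th=np.arctan2(rr,z); k=th/rr*f
    else: k=f/z
    return np.array([ci['cx']+k*x,ci['cy']+k*y])
E
python3 - <<'E'
from h import *
for n in ['top','scene']:
    im=arm.get_image(n); cv2.imwrite(f'pics/{n}0.png',im); ci=arm.camera_info(n); print(n,ci)
    for q in ['gauge','beam','tray','slot','stop','cell','window','pad','short_block','rod']:
        if n=='top' :
            print(q,[(np.round(r['at'],1).tolist(),round(r['confidence'],2)) for r in arm.landmark_of(n,q)])
print(arm.camera_info('wrist')); print(arm.observe())
E
```

```text
pics
top {'vertical_fov': 56.09015390362179, 'cx': 311.0562663524619, 'cy': 244.20620628161623, 'eye': array([ 0.2488, -0.0624,  0.9995]), 'rotation': array([ 0.1729, -0.1486, -1.4191])}
gauge [([295.0, 184.7], 0.98)]
beam [([295.0, 174.2], 0.79), ([165.0, 224.1], 0.64), ([295.3, 183.6], 0.55), ([190.0, 198.9], 0.18)]
tray [([177.8, 205.2], 0.91)]
slot [([166.3, 226.3], 0.93)]
stop [([297.1, 183.0], 0.85), ([185.2, 312.9], 0.85)]
cell [([445.6, 201.4], 0.82), ([489.0, 203.6], 0.81), ([163.7, 227.0], 0.55)]
window [([453.6, 198.5], 0.65), ([495.4, 201.5], 0.61), ([431.3, 270.5], 0.59)]
pad [([440.6, 235.5], 0.81)]
short_block [([432.0, 272.1], 0.58)]
rod [([437.6, 236.7], 0.49)]
scene {'vertical_fov': 55.93672676642535, 'cx': 327.9286441165547, 'cy': 239.32166701694365, 'eye': array([ 1.097 , -0.4382,  0.6453]), 'rotation': array([0.8215, 0.4704, 0.9217])}
{'vertical_fov': 65.70646984690485, 'cx': 328.480607325775, 'cy': 240.51025452010862, 'eye': array([0.1173, 0.6184, 0.3847]), 'rotation': array([-0.2437, -0.177 ,  1.2544])}
{'clock': 0.6, 'joints': array([-1.3666,  0.4345,  0.025 ,  1.5732, -0.0116,  1.134 , -0.0751]), 'dq': array([ 0.0008, -0.0002,  0.0018, -0.0013, -0.0005, -0.0015,  0.0014]), 'joint_efforts': array([ -0.0012, -66.7317,   0.9829, -31.4681,  -0.0609,   0.033 ,
         0.    ]), 'position': array([0.1888, 0.5958, 0.2267]), 'ee_rot': array([-2.5348, -1.8559, -0.    ]), 'force': array([ 0.1418, -0.2867, -0.6592]), 'ft_torque': array([0.0118, 0.0151, 0.0001]), 'width': 1.001345503690784}
```

View pics/top0.png

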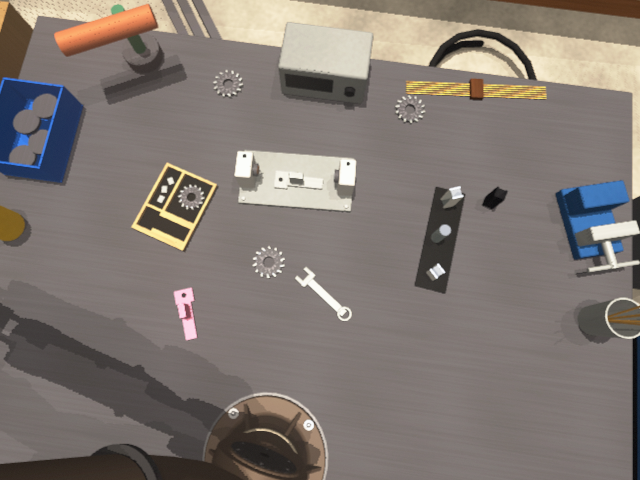

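View pics/scene0.png

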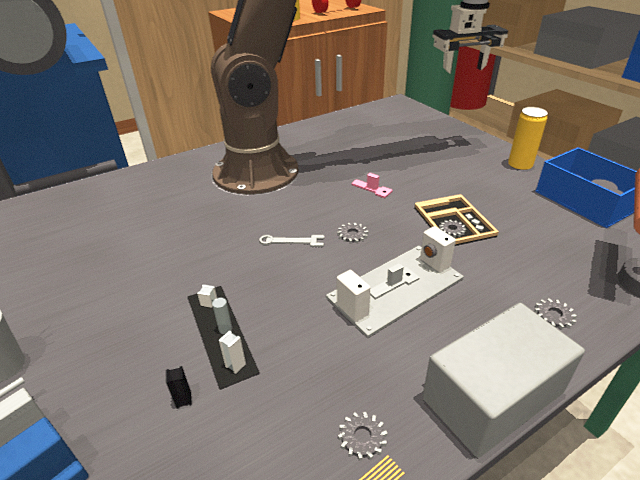

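```bash
cat > seg.py <<'E'
from h import *
def rect(n,q,z,w=False,k=0,ci=None):
    ci=ci or arm.camera_info(n)
    rs=arm.trace(n,q)
    out=[]
    for r in rs:
        m=r['region'].astype(np.uint8); cs=cv2.findContours(m,cv2.RETR_EXTERNAL,cv2.CHAIN_APPROX_NONE)[0]
        c=max(cs,key=len)[:,0,:]
        P=np.array([atz(ci,p,z,w)[:2] for p in c],np.float32)
        (cx,cy),(a,b),t=cv2.minAreaRect(P*1000)
        out.append((round(r['confidence'],2),r['box'],np.round([cx,cy,a,b,t],1).tolist()))
    return out
E
python3 - <<'E'
from seg import *
ci=arm.camera_info('top')
im=arm.get_image('top')
for q,z in [('gauge',.01),('tray',.015),('pad',.004),('stop',.016),('cell',.074)]:
    print(q,rect('top',q,z))
for q,uv,z in [('gauge',(295,184.7),0),('beam',(295,174.2),.055),('tray',(177.8,205.2),0),('slot',(166.3,226.3),.005),('stop',(297.1,183),.01),('cell',(445.6,201.4),.004),('window',(453.6,198.5),.026),('pad',(440.6,235.5),0),('short',(432,272.1),.004),('rod',(437.6,236.7),.004)]:
    print(q,atz(ci,uv,z))
c=cv2.resize(im[150:270,120:370],None,fx=3.2,fy=3.2,interpolation=cv2.INTER_CUBIC)
c2=cv2.resize(im[170:300,400:520],None,fx=3.2,fy=3.2,interpolation=cv2.INTER_CUBIC)
cv2.imwrite('pics/crop1.png',c)
im=arm.get_image('scene')
for q in ['gauge','beam','tray','slot','stop','cell','window','pad']:
    print(q,[(np.round(r['at'],1).tolist(),round(r['confidence'],2)) for r in arm.landmark_of('scene',q)])
E
```

```text
gauge [(0.72, [232.9, 151.1, 122.5, 61.4], [601.1, 28.8, 133.4, 281.1, 3.3])]
tray [(0.71, [132.8, 159.0, 87.1, 95.7], [498.4, 287.4, 137.5, 173.0, 74.5])]
pad [(0.8, [415.1, 182.5, 49.7, 110.7], [513.4, -319.0, 72.5, 240.3, 83.1])]
stop [(0.9, [172.9, 288.2, 27.0, 52.2], [264.4, 210.1, 108.4, 40.1, 22.7]), (0.61, [273.4, 172.1, 47.9, 17.7], [600.9, 18.9, 41.5, 108.4, 6.9]), (0.33, [433.6, 226.2, 14.0, 15.2], [522.4, -316.1, 25.9, 48.9, 41.6])]
cell [(0.84, [440.4, 188.0, 22.6, 14.7], [589.9, -317.7, 30.0, 51.6, 52.9]), (0.71, [481.3, 186.6, 25.4, 21.0], [600.8, -409.5, 32.2, 58.3, 49.2])]
gauge [0.5937 0.0267 0.    ]
beam [0.599  0.0256 0.055 ]
tray [0.5051 0.2871 0.    ]
slot [0.451  0.3009 0.005 ]
stop [0.5951 0.0217 0.01  ]
cell [ 0.6028 -0.3233  0.004 ]
window [ 0.6045 -0.3348  0.026 ]
pad [ 0.5217 -0.3199 -0.    ]
short [ 0.4342 -0.3071  0.004 ]
rod [ 0.5169 -0.3124  0.004 ]
gauge [([394.8, 290.2], 0.8)]
beam [([397.3, 269.2], 0.69)]
tray [([454.7, 219.0], 0.89)]
slot [([442.7, 212.8], 0.7)]
stop [([372.3, 187.3], 0.82), ([391.7, 281.8], 0.76)]
cell [([184.3, 397.6], 0.95), ([234.5, 363.9], 0.89), ([392.3, 285.0], 0.57), ([445.4, 211.0], 0.42)]
window [([235.8, 355.1], 0.75), ([178.2, 391.3], 0.72), ([444.5, 212.1], 0.37)]
pad [([212.6, 303.5], 0.62), ([218.3, 332.7], 0.56)]
```

View pics/crop1.png

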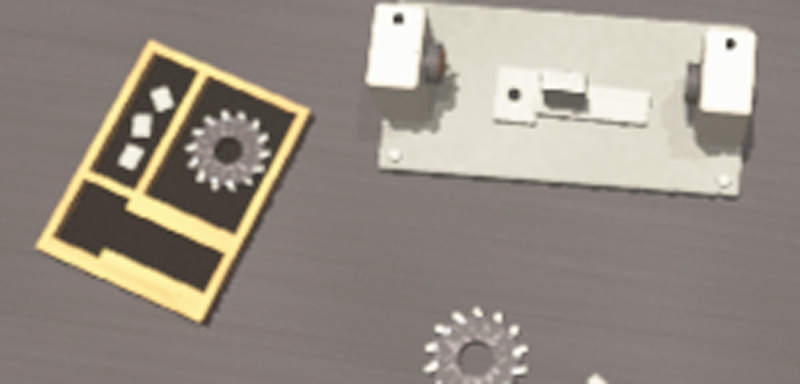

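```bash
cat >> h.py <<'E'
def jog(p,yaw,near=None,flip=0):
    """row to bring TCP to p, pointing down, tool x along world yaw (mod pi). From the measured pose."""
    s=arm.observe(); R0=R.from_rotvec(s['ee_rot'])
    x0=R0.as_matrix()[:,0]; c=np.arctan2(x0[1],x0[0])
    y=yaw+np.pi*np.round((c-yaw)/np.pi)+flip*np.pi
    x=np.array([np.cos(y),np.sin(y),0]); z=np.array([0,0,-1.]); Rt=R.from_matrix(np.c_[x,np.cross(z,x),z])
    t=R0.inv().apply(np.array(p)-s['position'])*1000; w=(R0.inv()*Rt).as_rotvec()
    print('toolx yaw now %.3f target %.3f'%(c,y),'trans',np.round(t,1).tolist(),'turn',np.round(w,4).tolist(),'clock',round(s['clock'],2),'q7 %.2f'%s['joints'][6],'pos',s['position'],'F',s['force'],'w %.3f'%s['width'])
E
python3 - <<'E'
from h import *
jog([.53,.02,.28],.12)
jog([.53,.02,.28],.12,flip=1)
s=arm.observe(); Rw=rotm(arm.camera_info('wrist')); Rt=R.from_rotvec(s['ee_rot']).as_matrix()
print('cam in tool',Rt.T@(arm.camera_info('wrist')['eye']-s['position']),'view dir in tool',Rt.T@(-Rw[:,2]))
E
```

```text
toolx yaw now 1.264 target 0.120 trans [-445.9, 499.2, -53.3] turn [0.0, -0.0, 1.1439] clock 1.35 q7 -0.08 pos [0.1888 0.5958 0.2267] F [-0.0703  0.2227  0.9163] w 1.001
toolx yaw now 1.264 target 3.262 trans [-445.9, 499.2, -53.3] turn [0.0, 0.0, -1.9976] clock 1.35 q7 -0.08 pos [0.1888 0.5958 0.2267] F [-0.0703  0.2227  0.9163] w 1.001
cam in tool [-0.    -0.075 -0.158] view dir in tool [-0.0012  0.278   0.9606]
```

{"api": "jog_arm", "payload": {
  "commands": [
    {"translation": [-424.5, 566, -30], "turn": [0, 0, 1.144]},
    {"translation": [-424.5, 566, -30], "turn": [0, 0, 1.144]},
    {"translation": [-424.5, 566, -30], "turn": [0, 0, 1.144]},
    {"translation": [-424.5, 566, -30], "turn": [0, 0, 1.144]},
    {"translation": [-424.5, 566, -30], "turn": [0, 0, 1.144]},
    {"translation": [-424.5, 566, -30], "turn": [0, 0, 1.144]},
    {"translation": [-424.5, 566, -30], "turn": [0, 0, 1.144]},
    {"translation": [-424.5, 566, -30], "turn": [0, 0, 1.144]},
    {"translation": [-424.5, 566, -30], "turn": [0, 0, 1.144]},
    {"translation": [-424.5, 566, -30], "turn": [0, 0, 1.144]},
    {"translation": [-424.5, 566, -30], "turn": [0, 0, 1.144]},
    {"translation": [-424.5, 566, -30], "turn": [0, 0, 1.144]}
  ],
  "claw": -1
}}

```text
clock: 2.35
position: [0.48, 0.1877, 0.2484]
ee_rot: [-3.135, -0.189, -0.001]
force: [1.1, 1.0, 0.0]
width: 1.002
```

Run:
```python
from h import *
jog([.6,.03,.25],.12)
```

```text
toolx yaw now 0.120 target 0.120 trans [100.2, 170.9, -1.6] turn [-0.0006, -0.0007, 0.0002] clock 2.35 q7 -0.22 pos [0.48   0.1877 0.2484] F [1.0607 0.9503 0.0449] w 1.002
```

{"api": "jog_arm", "payload": {
  "commands": [
    {"translation": [100, 171, -2], "turn": [0, 0, 0]},
    {"translation": [100, 171, -2], "turn": [0, 0, 0]},
    {"translation": [100, 171, -2], "turn": [0, 0, 0]},
    {"translation": [100, 171, -2], "turn": [0, 0, 0]},
    {"translation": [100, 171, -2], "turn": [0, 0, 0]},
    {"translation": [100, 171, -2], "turn": [0, 0, 0]},
    {"translation": [100, 171, -2], "turn": [0, 0, 0]}
  ]
}}

```text
clock: 2.93
position: [0.5996, 0.0291, 0.2497]
ee_rot: [3.135, 0.182, 0.0]
force: [-0.1, 0.4, -0.6]
width: 1.001
```

```bash
cat > look.py <<'E'
from seg import *
def look(name,qs,ls):
    ci=arm.camera_info('wrist'); im=arm.get_image('wrist'); cv2.imwrite(f'pics/{name}.png',im)
    for q,z in qs: print('rect',q,rect('wrist',q,z,True,ci=ci))
    for q,z in ls: print('lm',q,[(np.round(r['at'],1).tolist(),round(r['confidence'],2),atz(ci,r['at'],z,True)) for r in arm.landmark_of('wrist',q)])
    jog(arm.observe()['position'],0)
    return ci,im
E
python3 - <<'E'
from look import *
look('w1',[('stop',.016),('gauge',.01),('tray',.015)],[('stop',.01),('gauge',0),('beam',.055),('tray',0),('slot',.005)])
E
```

```text
rect stop [(0.81, [48.3, 4.4, 67.9, 54.9], [273.0, 219.6, 110.6, 46.2, 15.2]), (0.56, [310.1, 157.9, 41.8, 106.0], [598.7, 21.1, 39.4, 110.6, 2.7])]
rect gauge [(0.97, [272.2, 75.6, 130.2, 245.6], [602.9, 25.4, 131.3, 286.6, 3.6])]
rect tray [(0.95, [186.1, 0.0, 144.9, 42.2], [497.5, 226.0, 163.6, 48.3, 1.7])]
lm stop [([325.5, 207.3], 0.63, array([0.5965, 0.0255, 0.01  ])), ([82.2, 37.8], 0.63, array([0.271 , 0.2132, 0.01  ]))]
lm gauge [([333.8, 204.1], 0.73, array([0.6054, 0.0282, 0.    ]))]
lm beam [([331.9, 213.5], 0.64, array([0.6027, 0.029 , 0.055 ])), ([330.2, 205.0], 0.42, array([0.6001, 0.0372, 0.055 ]))]
lm tray []
lm slot [([125.8, 263.0], 0.6, array([ 0.3492, -0.0728,  0.005 ]))]
toolx yaw now 0.121 target 0.000 trans [0.0, 0.0, 0.0] turn [-0.0004, -0.0002, 0.1212] clock 3.38 q7 0.18 pos [0.5987 0.0324 0.2501] F [ 0.5541 -0.0357  0.2877] w 1.000
```

View pics/w1.png

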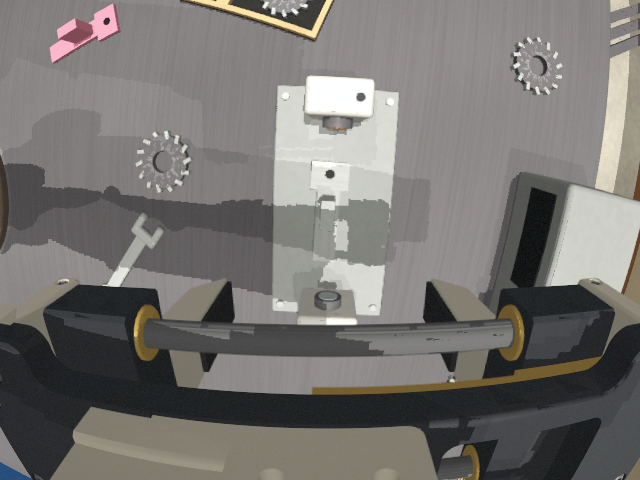

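Run:
```python
from look import *
ci=arm.camera_info('wrist'); print(ci['eye'])
for z,us in [(.01,[(278,86),(397,92),(273,311),(380,315)]),(.016,[(311,161),(349,161),(350,188)])]:
    for u in us: print(z,u,atz(ci,u,z,True))
im=arm.get_image('wrist')
cv2.imwrite('pics/c2.png',cv2.resize(im[70:320,260:410],None,fx=2.4,fy=2.4,interpolation=cv2.INTER_CUBIC))
```

```text
[0.5899 0.1069 0.4081]
0.01 (278, 86) [0.53   0.1543 0.01  ]
0.01 (397, 92) [0.6558 0.1637 0.01  ]
0.01 (273, 311) [ 0.5476 -0.1039  0.01  ]
0.01 (380, 315) [ 0.6765 -0.0937  0.01  ]
0.016 (311, 161) [0.5745 0.0778 0.016 ]
0.016 (349, 161) [0.6141 0.0827 0.016 ]
0.016 (350, 188) [0.6189 0.0542 0.016 ]
```

View pics/c2.png

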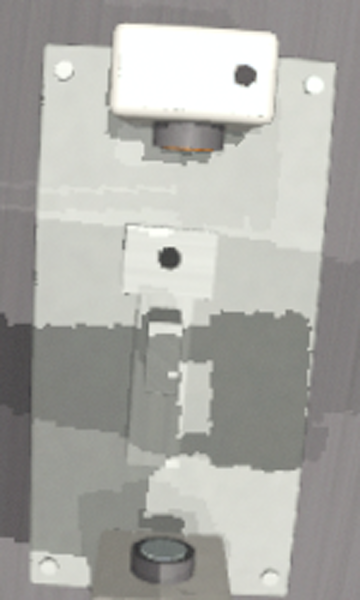

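Run:
```python
from look import *
ci=arm.camera_info('wrist')
for z,us in [(.016,[(124,225),(217,232),(215,297),(120,295),(138,300),(128,462),(180,466)]),(.054,[(147,322),(184,322),(182,392),(144,392)])]:
    for u in us: print(z,u,atz(ci,(260+(u[0]+.5)/2.4-.5,70+(u[1]+.5)/2.4-.5),z,True))
```

```text
0.016 (124, 225) [0.5752 0.0751 0.016 ]
0.016 (217, 232) [0.6161 0.0769 0.016 ]
0.016 (215, 297) [0.619 0.048 0.016]
0.016 (120, 295) [0.577  0.0439 0.016 ]
0.016 (138, 300) [0.5852 0.0425 0.016 ]
0.016 (128, 462) [ 0.5891 -0.0337  0.016 ]
0.016 (180, 466) [ 0.6134 -0.0327  0.016 ]
0.054 (147, 322) [0.5903 0.0402 0.054 ]
0.054 (184, 322) [0.6051 0.042  0.054 ]
0.054 (182, 392) [0.6079 0.0129 0.054 ]
0.054 (144, 392) [0.5924 0.0111 0.054 ]
```

Run:
```python
from h import *
jog([.598,.0265,.028],.06)
```

```text
toolx yaw now 0.121 target 0.060 trans [-1.5, 5.6, 222.0] turn [-0.0003, -0.0002, 0.0609] clock 3.43 q7 0.18 pos [0.5988 0.0322 0.25  ] F [-0.2831 -0.9056  0.3176] w 1.000
```

{"api": "jog_arm", "payload": {
  "commands": [
    {"translation": [-1.5, 5.5, 40], "turn": [0, 0, 0.06]},
    {"translation": [-1.5, 5.5, 80], "turn": [0, 0, 0.06]},
    {"translation": [-1.5, 5.5, 120], "turn": [0, 0, 0.06]},
    {"translation": [-1.5, 5.5, 155], "turn": [0, 0, 0.06]},
    {"translation": [-1.5, 5.5, 185], "turn": [0, 0, 0.06]},
    {"translation": [-1.5, 5.5, 205], "turn": [0, 0, 0.06]},
    {"translation": [-1.5, 5.5, 217], "turn": [0, 0, 0.06]},
    {"translation": [-1.5, 5.5, 222], "turn": [0, 0, 0.06]},
    {"translation": [-1.5, 5.5, 222], "turn": [0, 0, 0.06]},
    {"translation": [-1.5, 5.5, 222], "turn": [0, 0, 0.06]}
  ]
}}

```text
clock: 4.27
position: [0.599, 0.0259, 0.029]
ee_rot: [-3.14, -0.094, -0.002]
force: [0.4, -0.0, -0.1]
width: 1.001
```

{"api": "jog_arm", "payload": {
  "commands": [
    {"translation": [0, 0, 0], "turn": [0, 0, 0]},
    {"translation": [0, 0, 0], "turn": [0, 0, 0]},
    {"translation": [0, 0, 0], "turn": [0, 0, 0]},
    {"translation": [0, 0, 0], "turn": [0, 0, 0]},
    {"translation": [0, 0, 0], "turn": [0, 0, 0]},
    {"translation": [0, 0, 0], "turn": [0, 0, 0]},
    {"translation": [0, 0, 0], "turn": [0, 0, 0]},
    {"translation": [0, 0, 0], "turn": [0, 0, 0]},
    {"translation": [0, 0, 0], "turn": [0, 0, 0]},
    {"translation": [0, 0, 0], "turn": [0, 0, 0]}
  ],
  "claw": 1,
  "grip_force": 30
}}

```text
clock: 5.1
position: [0.5981, 0.0259, 0.0279]
ee_rot: [-3.14, -0.094, 0.0]
force: [-0.3, -0.5, 0.4]
width: 0.328
```

{"api": "jog_arm", "payload": {
  "commands": [
    {"translation": [0, 0, 0], "turn": [0, 0, 0]},
    {"translation": [0, 0, 0], "turn": [0, 0, 0]},
    {"translation": [0, 0, 0], "turn": [0, 0, 0]},
    {"translation": [0, 0, 0], "turn": [0, 0, 0]},
    {"translation": [0, 0, 0], "turn": [0, 0, 0]},
    {"translation": [0, 0, 0], "turn": [0, 0, 0]}
  ]
}}

```text
clock: 5.6
position: [0.5981, 0.0259, 0.0279]
ee_rot: [-3.14, -0.094, -0.0]
force: [0.8, 0.4, -1.4]
width: 0.153
```

{"api": "jog_arm", "payload": {
  "commands": [
    {"translation": [0, 0, -10], "turn": [0, 0, 0]},
    {"translation": [0, 0, -30], "turn": [0, 0, 0]},
    {"translation": [0, 0, -60], "turn": [0, 0, 0]},
    {"translation": [0, 0, -95], "turn": [0, 0, 0]},
    {"translation": [0, 0, -120], "turn": [0, 0, 0]},
    {"translation": [0, 0, -130], "turn": [0, 0, 0]},
    {"translation": [0, 0, -130], "turn": [0, 0, 0]}
  ]
}}

```text
clock: 6.18
position: [0.5995, 0.0259, 0.1608]
ee_rot: [-3.139, -0.094, -0.007]
force: [0.0, -0.2, -2.9]
width: 0.15
```

Run:
```python
from look import *
# slot coarse: tray centre .5,.287 yaw -.27; go above slot
jog([.455,.30,.17],-.26)
```

```text
toolx yaw now 0.060 target -0.260 trans [-127.8, -282.2, -9.6] turn [-0.0015, -0.0045, 0.3199] clock 6.18 q7 0.19 pos [0.5995 0.0259 0.1608] F [ 0.0294 -0.2268 -2.911 ] w 0.150
```

{"api": "jog_arm", "payload": {
  "commands": [
    {"translation": [-128, -282, -9], "turn": [0, 0, 0.32]},
    {"translation": [-128, -282, -9], "turn": [0, 0, 0.32]},
    {"translation": [-128, -282, -9], "turn": [0, 0, 0.32]},
    {"translation": [-128, -282, -9], "turn": [0, 0, 0.32]},
    {"translation": [-128, -282, -9], "turn": [0, 0, 0.32]},
    {"translation": [-128, -282, -9], "turn": [0, 0, 0.32]},
    {"translation": [-128, -282, -9], "turn": [0, 0, 0.32]},
    {"translation": [-128, -282, -9], "turn": [0, 0, 0.32]},
    {"translation": [-128, -282, -9], "turn": [0, 0, 0.32]},
    {"translation": [-128, -282, -9], "turn": [0, 0, 0.32]},
    {"translation": [-128, -282, -9], "turn": [0, 0, 0.32]},
    {"translation": [-128, -282, -9], "turn": [0, 0, 0.32]}
  ]
}}

```text
clock: 7.18
position: [0.454, 0.2979, 0.1663]
ee_rot: [3.113, -0.411, -0.0]
force: [0.3, -0.3, -1.8]
width: 0.148
```

Run:
```python
from look import *
ci,im=look('w2',[('tray',.015),('stop',.16)],[('tray',0),('slot',.005),('stop',.155)])
cv2.imwrite('pics/c3.png',cv2.resize(im[0:360,100:540],None,fx=1.6,fy=1.6,interpolation=cv2.INTER_CUBIC))
import pickle; pickle.dump(ci,open('ci_w2.pkl','wb'))
```

```text
rect tray [(0.87, [284.7, 137.7, 195.1, 150.9], [500.0, 292.8, 130.6, 171.0, 73.9])]
rect stop [(0.83, [136.7, 348.1, 33.7, 16.7], [346.6, 282.3, 12.8, 18.8, 73.7]), (0.71, [288.8, 184.9, 83.7, 201.9], [458.6, 315.4, 68.0, 38.8, 74.6])]
lm tray [([379.1, 210.5], 0.75, array([0.4998, 0.2943, 0.    ]))]
lm slot []
lm stop [([327.3, 290.7], 0.62, array([0.4534, 0.2979, 0.155 ]))]
toolx yaw now -0.261 target 0.000 trans [0.0, 0.0, 0.0] turn [-0.0001, -0.0, -0.2612] clock 7.48 q7 -0.67 pos [0.4538 0.2992 0.1669] F [-0.5022 -0.3978 -2.2516] w 0.150
```

View pics/c3.png

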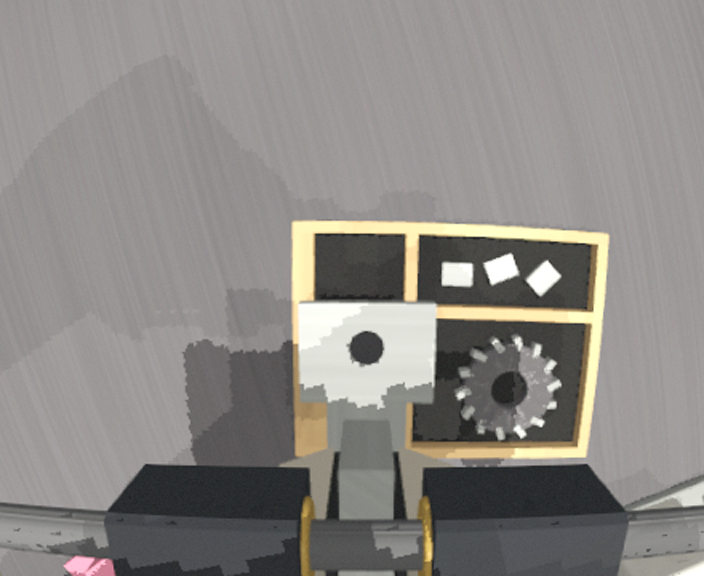

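Run:
```python
from look import *
import pickle; ci=pickle.load(open('ci_w2.pkl','rb'))
def W(u,z): return atz(ci,((u[0]+.5)/1.6-.5+100,(u[1]+.5)/1.6-.5),z,True)
C=[W(u,.015) for u in [(293,222),(608,235),(295,457),(587,457)]]
for c in C: print(c)
e=[C[1]-C[0],C[3]-C[2],C[0]-C[2],C[1]-C[3]]
print([np.linalg.norm(x) for x in e],[np.arctan2(x[1],x[0]) for x in e[:2]],[np.arctan2(-x[0],x[1]) for x in e[2:]])
ctr=np.mean(C,axis=0); yaw=-.281; Rz=R.from_euler('z',yaw)
print('ctr',ctr)
for n,u in [('wideL',(315,270)),('wideR',(405,270)),('wideTop',(360,235)),('narrowR',(411,430)),('narrowL',(327,430)),('divR',(419,270))]:
    print(n,[Rz.inv().apply(W(u,z)-np.r_[.5,.2935,z])*1000 for z in (.005,.015)])
p=arm.observe()['position']; Rt=R.from_euler('z',-.261)
H=[W(u,p[2]-.012) for u in [(299,302),(436,302),(435,403),(300,403)]]
for h in H: print('head rel TCP in tool-yaw frame',Rt.inv().apply(h-p)*1000)
```

```text
[0.4365 0.3777 0.015 ]
[0.5991 0.3311 0.015 ]
[0.4    0.2527 0.015 ]
[0.565  0.2063 0.015 ]
[np.float64(0.16922497893738117), np.float64(0.17135942308584148), np.float64(0.13022225255770034), np.float64(0.1294472930352312)] [np.float64(-0.27898189094436304), np.float64(-0.27441378264273214)] [np.float64(-0.2835264938146727), np.float64(-0.2670783108243087)]
ctr [0.5001 0.292  0.015 ]
wideL [array([-73.6764,  37.2626,   0.    ]), array([-72.8268,  38.1896,   0.    ])]
wideR [array([-25.3858,  38.0516,   0.    ]), array([-26.0494,  38.9539,   0.    ])]
wideTop [array([-49.8152,  56.3996,   0.    ]), array([-49.7134,  56.727 ,   0.    ])]
narrowR [array([-18.8646, -53.0291,   0.    ]), array([-19.7325, -49.2728,   0.    ])]
narrowL [array([-67.0736, -53.8784,   0.    ]), array([-66.4309, -50.0956,   0.    ])]
divR [array([-17.8473,  38.26  ,   0.    ]), array([-18.7471,  39.1558,   0.    ])]
head rel TCP in tool-yaw frame [-18.5567  49.5829 -12.    ]
head rel TCP in tool-yaw frame [ 20.8849  49.5013 -12.    ]
head rel TCP in tool-yaw frame [ 21.3971  18.9618 -12.    ]
head rel TCP in tool-yaw frame [-19.1785  19.0514 -12.    ]
```

Run:
```python
from look import *
jog([.4534,.3113,.042],-.278)
```

```text
toolx yaw now -0.261 target -0.278 trans [-3.5, -11.6, 124.9] turn [-0.0001, -0.0, 0.0168] clock 7.48 q7 -0.67 pos [0.4538 0.2992 0.1669] F [-0.5022 -0.3978 -2.2516] w 0.150
```

{"api": "jog_arm", "payload": {
  "commands": [
    {"translation": [-3.5, -11.5, 35], "turn": [0, 0, 0.017]},
    {"translation": [-3.5, -11.5, 70], "turn": [0, 0, 0.017]},
    {"translation": [-3.5, -11.5, 100], "turn": [0, 0, 0.017]},
    {"translation": [-3.5, -11.5, 117], "turn": [0, 0, 0.017]},
    {"translation": [-3.5, -11.5, 125], "turn": [0, 0, 0.017]},
    {"translation": [-3.5, -11.5, 125], "turn": [0, 0, 0.017]},
    {"translation": [-3.5, -11.5, 125], "turn": [0, 0, 0.017]}
  ]
}}

```text
clock: 8.07
position: [0.4536, 0.3118, 0.0425]
ee_rot: [-3.111, 0.435, -0.001]
force: [0.7, -0.2, -1.0]
width: 0.147
```

Run:
```python
from look import *
ci,im=look('w3',[('tray',.015)],[])
cv2.imwrite('pics/c4.png',cv2.resize(im[150:390,240:560],None,fx=2.4,fy=2.4,interpolation=cv2.INTER_CUBIC))
import pickle; pickle.dump((ci,arm.observe()),open('ci_w3.pkl','wb'))
```

```text
rect tray []
toolx yaw now -0.277 target 0.000 trans [0.0, 0.0, 0.0] turn [-0.0019, -0.0016, -0.2774] clock 8.17 q7 -0.59 pos [0.4541 0.3123 0.0433] F [-0.5134 -0.2186 -2.3922] w 0.152
```

View pics/c4.png

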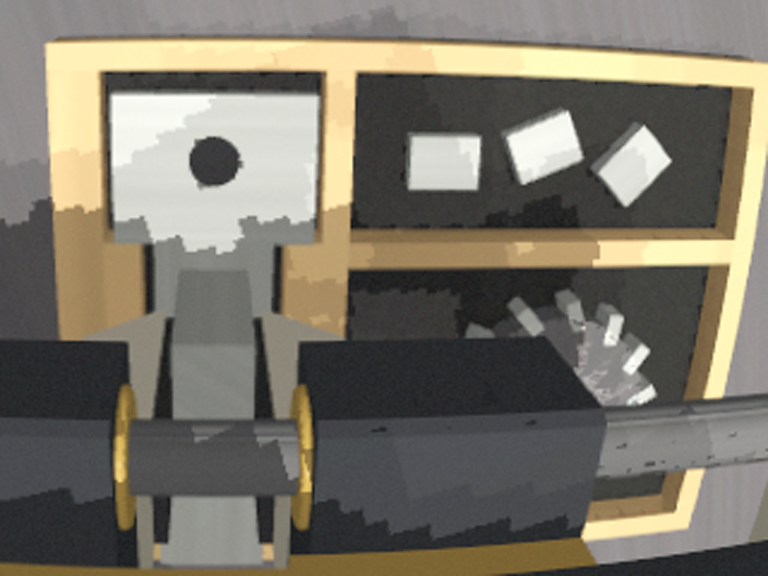

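Run:
```python
from look import *
import pickle; ci,s=pickle.load(open('ci_w3.pkl','rb')); p=s['position']; Rt=R.from_euler('z',-.2775)
def W(u,z): return Rt.inv().apply(atz(ci,((u[0]+.5)/2.4-.5+240,(u[1]+.5)/2.4-.5+150),z,True)-p)*1000
for n,u,z in [('headTL',(109,93),.031),('headTR',(321,95),.031),('headBL',(108,243),.031),('headBR',(317,243),.031),
 ('slotTL',(105,73),.015),('slotTR',(323,73),.015),('wallOutTL',(48,43),.015),('wallOutL',(62,335),.015),('shoulderL',(108,246),.015),('narrowL',(147,290),.015),('narrowR',(281,290),.015),('shankL',(154,290),.031),('shankR',(274,290),.031)]:
    print(n,W(u,z)[:2])
```

```text
headTL [-20.2019  50.1914]
headTR [20.5566 49.776 ]
headBL [-21.2958  19.9494]
headBR [20.608  19.9185]
slotTL [-22.8515  52.1593]
slotTR [22.8311 52.126 ]
wallOutTL [-34.8188  58.7477]
wallOutL [-34.8301  -7.3635]
shoulderL [-23.3218  14.1074]
narrowL [-14.9632   3.807 ]
narrowR [14.8798  3.7836]
shankL [-12.2521   9.9096]
shankR [12.1582  9.8905]
```

{"api": "jog_arm", "payload": {
  "commands": [
    {"translation": [0, 1.5, 3], "turn": [0, 0, 0]},
    {"translation": [0, 1.5, 7], "turn": [0, 0, 0]},
    {"translation": [0, 1.5, 11], "turn": [0, 0, 0]},
    {"translation": [0, 1.5, 15], "turn": [0, 0, 0]},
    {"translation": [0, 1.5, 18], "turn": [0, 0, 0]},
    {"translation": [0, 1.5, 18.5], "turn": [0, 0, 0]},
    {"translation": [0, 1.5, 18.5], "turn": [0, 0, 0]},
    {"translation": [0, 1.5, 18.5], "turn": [0, 0, 0]}
  ]
}}

```text
clock: 8.83
position: [0.4527, 0.3103, 0.0234]
ee_rot: [3.111, -0.434, -0.0]
force: [0.5, -0.1, -1.8]
width: 0.15
```

{"api": "jog_arm", "payload": {
  "commands": [
    {"translation": [0, 0, 0], "turn": [0, 0, 0]},
    {"translation": [0, 0, 0], "turn": [0, 0, 0]},
    {"translation": [0, 0, 0], "turn": [0, 0, 0]},
    {"translation": [0, 0, 0], "turn": [0, 0, 0]},
    {"translation": [0, 0, 0], "turn": [0, 0, 0]},
    {"translation": [0, 0, 0], "turn": [0, 0, 0]}
  ],
  "claw": -0.2
}}

```text
clock: 9.33
position: [0.4527, 0.3103, 0.0235]
ee_rot: [-3.111, 0.434, -0.0]
force: [0.1, 0.5, -0.6]
width: 0.533
```

{"api": "jog_arm", "payload": {
  "commands": [
    {"translation": [0, 0, -10], "turn": [0, 0, 0]},
    {"translation": [0, 0, -40], "turn": [0, 0, 0]},
    {"translation": [0, 0, -80], "turn": [0, 0, 0]},
    {"translation": [0, 0, -120], "turn": [0, 0, 0]},
    {"translation": [0, 0, -150], "turn": [0, 0, 0]},
    {"translation": [0, 0, -155], "turn": [0, 0, 0]},
    {"translation": [0, 0, -155], "turn": [0, 0, 0]}
  ]
}}

```text
clock: 9.92
position: [0.4539, 0.3112, 0.1813]
ee_rot: [-3.107, 0.433, -0.005]
force: [0.9, -0.3, -0.4]
width: 0.601
```

Run:
```python
from look import *
ci,im=look('w4',[('tray',.015),('stop',.011)],[('stop',.005)])
cv2.imwrite('pics/c5.png',cv2.resize(im[60:360,200:520],None,fx=2,fy=2,interpolation=cv2.INTER_CUBIC))
import pickle; pickle.dump((ci,arm.observe()),open('ci_w4.pkl','wb'))
jog([.59,-.26,.22],-.1)
```

```text
rect tray [(0.56, [287.8, 151.7, 185.0, 141.1], [499.9, 293.0, 130.8, 170.5, 74.0])]
rect stop [(0.82, [302.9, 160.7, 46.1, 123.7], [452.3, 306.1, 111.2, 41.1, 76.0])]
lm stop [([324.7, 219.8], 0.93, array([0.4504, 0.3106, 0.005 ]))]
toolx yaw now -0.277 target 0.000 trans [0.0, 0.0, 0.0] turn [0.0018, 0.0016, -0.277] clock 10.12 q7 -0.71 pos [0.4517 0.3098 0.1771] F [ 0.5289 -0.6743  0.5179] w 0.602
toolx yaw now -0.277 target -0.100 trans [288.8, 510.4, -42.2] turn [0.0019, 0.0015, -0.177] clock 10.12 q7 -0.71 pos [0.4517 0.3098 0.1771] F [ 0.5289 -0.6743  0.5179] w 0.602
```

View pics/c5.png

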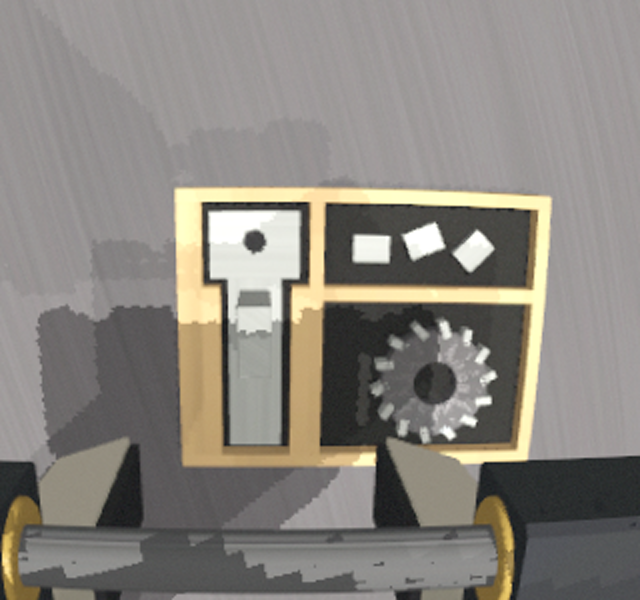

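{"api": "jog_arm", "payload": {
  "commands": [
    {"translation": [314, 565, -73], "turn": [0, 0, -0.177]},
    {"translation": [314, 565, -73], "turn": [0, 0, -0.177]},
    {"translation": [314, 565, -73], "turn": [0, 0, -0.177]},
    {"translation": [314, 565, -73], "turn": [0, 0, -0.177]},
    {"translation": [314, 565, -73], "turn": [0, 0, -0.177]},
    {"translation": [314, 565, -73], "turn": [0, 0, -0.177]},
    {"translation": [314, 565, -73], "turn": [0, 0, -0.177]},
    {"translation": [314, 565, -73], "turn": [0, 0, -0.177]},
    {"translation": [314, 565, -73], "turn": [0, 0, -0.177]},
    {"translation": [314, 565, -73], "turn": [0, 0, -0.177]},
    {"translation": [314, 565, -73], "turn": [0, 0, -0.177]},
    {"translation": [314, 565, -73], "turn": [0, 0, -0.177]}
  ]
}}

```text
clock: 11.12
position: [0.5654, -0.1752, 0.2332]
ee_rot: [-3.137, 0.157, 0.004]
force: [1.1, 0.4, -0.1]
width: 0.602
```

Run:
```python
from h import *
jog([.60,-.31,.25],-.1)
```

```text
toolx yaw now -0.100 target -0.100 trans [47.8, 130.6, -17.0] turn [-0.0002, 0.0026, 0.0] clock 11.12 q7 0.40 pos [ 0.5654 -0.1752  0.2332] F [ 1.1324  0.442  -0.0865] w 0.602
```

{"api": "jog_arm", "payload": {
  "commands": [
    {"translation": [46, 125, -15], "turn": [0, 0, 0]},
    {"translation": [46, 125, -15], "turn": [0, 0, 0]},
    {"translation": [46, 125, -15], "turn": [0, 0, 0]},
    {"translation": [46, 125, -15], "turn": [0, 0, 0]},
    {"translation": [46, 125, -15], "turn": [0, 0, 0]},
    {"translation": [46, 125, -15], "turn": [0, 0, 0]},
    {"translation": [46, 125, -15], "turn": [0, 0, 0]}
  ]
}}

```text
clock: 11.7
position: [0.5991, -0.3006, 0.2481]
ee_rot: [-3.136, 0.155, 0.003]
force: [-0.9, 1.5, -0.4]
width: 0.601
```

Run:
```python
from look import *
ci,im=look('w5',[('cell',.074),('pad',.004)],[('cell',.004),('window',.026),('rod',.004)])
import pickle; pickle.dump((ci,arm.observe()),open('ci_w5.pkl','wb'))
c=proj(ci,[.605,-.325,.05],True); print(c)
x,y=int(c[0]),int(c[1]); x0=max(0,x-70); y0=max(0,y-60)
print(x0,y0)
a=cv2.resize(im[y0:y0+120,x0:x0+140],(700,600),interpolation=cv2.INTER_CUBIC)
cv2.imwrite('pics/c6.png',a)
```

```text
rect cell [(0.91, [341.7, 288.7, 28.8, 32.0], [616.2, -392.7, 37.3, 28.4, 85.0]), (0.66, [316.4, 209.5, 33.3, 51.3], [601.2, -316.3, 28.7, 36.1, 20.9])]
rect pad [(0.98, [159.9, 192.9, 202.4, 62.1], [514.0, -316.2, 72.2, 240.9, 83.9])]
lm cell [([333.4, 224.5], 0.61, array([ 0.6015, -0.3239,  0.004 ])), ([353.6, 298.6], 0.58, array([ 0.6169, -0.4165,  0.004 ]))]
lm window [([335.2, 230.3], 0.96, array([ 0.6031, -0.325 ,  0.026 ])), ([353.7, 307.2], 0.67, array([ 0.6156, -0.4169,  0.026 ]))]
lm rod [([253.5, 214.9], 0.64, array([ 0.5135, -0.3037,  0.004 ])), ([189.0, 224.6], 0.61, array([ 0.4338, -0.3064,  0.004 ]))]
toolx yaw now -0.099 target 0.000 trans [0.0, 0.0, 0.0] turn [-0.0004, -0.0003, -0.0986] clock 12.0 q7 0.59 pos [ 0.5995 -0.3013  0.2497] F [-0.2669  0.708  -1.0521] w 0.602
[337.4072 236.1826]
267 176
```

View pics/c6.png

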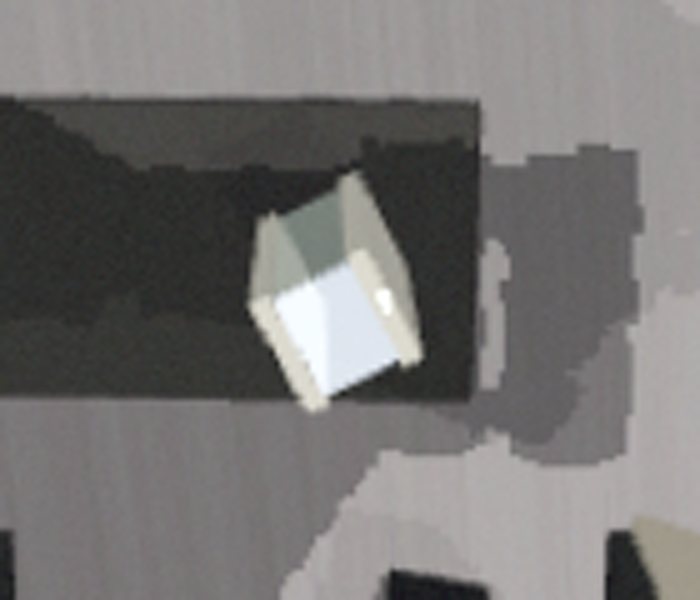

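Run:
```python
from look import *
import pickle; ci,s=pickle.load(open('ci_w5.pkl','rb'))
def W(u,z): return atz(ci,((u[0]+.5)/5-.5+267,(u[1]+.5)/5-.5+176),z,True)
A,B,C,D=[W(u,.074) for u in [(249,304),(311,411),(369,249),(423,357)]]
for q in (A,B,C,D): print(q)
print('mean',(A+B+C+D)/4)
for e in (A-B,C-D): print('plate y yaw',np.arctan2(-e[0],e[1]),np.linalg.norm(e))
for e in (C-A,D-B): print('x yaw',np.arctan2(e[1],e[0]),np.linalg.norm(e))
E_,F=W((262,213),.004),W((353,172),.004); print('bottom +y corners',E_,F)
```

```text
[ 0.5857 -0.3166  0.074 ]
[ 0.5951 -0.3386  0.074 ]
[ 0.6088 -0.3084  0.074 ]
[ 0.617  -0.3301  0.074 ]
mean [ 0.6017 -0.3234  0.074 ]
plate y yaw 0.4027690528628336 0.02390523144360558
plate y yaw 0.36026134521672076 0.023207321896095718
x yaw 0.3434166927050236 0.02455379266913524
x yaw 0.37142472478772437 0.023535925196399084
bottom +y corners [ 0.5864 -0.3151  0.004 ] [ 0.6073 -0.3079  0.004 ]
```

Run:
```python
from h import *
jog([.6018,-.3234,.11],.37)
jog([.6018,-.3234,.036],.37)
```

```text
toolx yaw now -0.099 target 0.370 trans [4.4, 21.8, 139.6] turn [-0.0004, -0.0004, -0.4686] clock 12.0 q7 0.59 pos [ 0.5995 -0.3013  0.2497] F [-0.2669  0.708  -1.0521] w 0.602
toolx yaw now -0.099 target 0.370 trans [4.4, 21.9, 213.6] turn [-0.0004, -0.0004, -0.4686] clock 12.0 q7 0.59 pos [ 0.5995 -0.3013  0.2497] F [-0.2669  0.708  -1.0521] w 0.602
```

{"api": "jog_arm", "payload": {
  "commands": [
    {"translation": [4.4, 21.9, 40], "turn": [0, 0, -0.12]},
    {"translation": [4.4, 21.9, 80], "turn": [0, 0, -0.24]},
    {"translation": [4.4, 21.9, 110], "turn": [0, 0, -0.36]},
    {"translation": [4.4, 21.9, 130], "turn": [0, 0, -0.468]},
    {"translation": [4.4, 21.9, 140], "turn": [0, 0, -0.468]},
    {"translation": [4.4, 21.9, 140], "turn": [0, 0, -0.468]},
    {"translation": [4.4, 21.9, 140], "turn": [0, 0, -0.468]},
    {"translation": [4.4, 21.9, 140], "turn": [0, 0, -0.468]},
    {"translation": [4.4, 21.9, 140], "turn": [0, 0, -0.468]}
  ]
}}

```text
clock: 12.75
position: [0.6025, -0.3251, 0.1115]
ee_rot: [3.087, 0.572, 0.004]
force: [0.3, 0.8, 1.0]
width: 0.602
```

Run:
```python
from h import *
jog([.6018,-.3234,.036],.37)
```

```text
toolx yaw now 0.366 target 0.370 trans [-0.2, -2.1, 75.5] turn [0.0023, -0.002, -0.0035] clock 12.75 q7 1.08 pos [ 0.6025 -0.3251  0.1115] F [0.3216 0.7603 1.0174] w 0.602
```

{"api": "jog_arm", "payload": {
  "commands": [
    {"translation": [0, -1, 20], "turn": [0, 0, 0]},
    {"translation": [0, -1, 40], "turn": [0, 0, 0]},
    {"translation": [0, -1, 56], "turn": [0, 0, 0]},
    {"translation": [0, -1, 68], "turn": [0, 0, 0]},
    {"translation": [0, -1, 75], "turn": [0, 0, 0]},
    {"translation": [0, -1, 75], "turn": [0, 0, 0]},
    {"translation": [0, -1, 75], "turn": [0, 0, 0]},
    {"translation": [0, -1, 75], "turn": [0, 0, 0]}
  ]
}}

```text
clock: 13.42
position: [0.6018, -0.3242, 0.0357]
ee_rot: [3.088, 0.574, 0.002]
force: [-0.0, -0.5, 0.4]
width: 0.601
```

Run:
```python
from h import *
jog([.6018,-.3234,.036],.37)
```

```text
toolx yaw now 0.368 target 0.370 trans [0.3, -0.8, -0.3] turn [0.0014, -0.0012, -0.0023] clock 13.42 q7 1.11 pos [ 0.6018 -0.3242  0.0357] F [-0.0184 -0.486   0.3864] w 0.601
```

Well placed (<1 mm). Close.

{"api": "jog_arm", "payload": {
  "commands": [
    {"translation": [0, 0, 0], "turn": [0, 0, 0]},
    {"translation": [0, 0, 0], "turn": [0, 0, 0]},
    {"translation": [0, 0, 0], "turn": [0, 0, 0]},
    {"translation": [0, 0, 0], "turn": [0, 0, 0]},
    {"translation": [0, 0, 0], "turn": [0, 0, 0]},
    {"translation": [0, 0, 0], "turn": [0, 0, 0]},
    {"translation": [0, 0, 0], "turn": [0, 0, 0]},
    {"translation": [0, 0, 0], "turn": [0, 0, 0]},
    {"translation": [0, 0, 0], "turn": [0, 0, 0]},
    {"translation": [0, 0, 0], "turn": [0, 0, 0]}
  ],
  "claw": 1,
  "grip_force": 20
}}

```text
clock: 14.25
position: [0.6012, -0.3237, 0.0346]
ee_rot: [3.088, 0.575, 0.0]
force: [0.7, 0.5, 2.1]
width: 0.264
```

{"api": "jog_arm", "payload": {
  "commands": [
    {"translation": [0, 0, -4], "turn": [0, 0, 0]},
    {"translation": [0, 0, -10], "turn": [0, 0, 0]},
    {"translation": [0, 0, -20], "turn": [0, 0, 0]},
    {"translation": [0, 0, -35], "turn": [0, 0, 0]},
    {"translation": [0, 0, -60], "turn": [0, 0, 0]},
    {"translation": [0, 0, -90], "turn": [0, 0, 0]},
    {"translation": [0, 0, -115], "turn": [0, 0, 0]},
    {"translation": [0, 0, -130], "turn": [0, 0, 0]},
    {"translation": [0, 0, -135], "turn": [0, 0, 0]},
    {"translation": [0, 0, -135], "turn": [0, 0, 0]},
    {"translation": [0, 0, -135], "turn": [0, 0, 0]}
  ]
}}

```text
clock: 15.17
position: [0.6008, -0.3233, 0.1691]
ee_rot: [-3.088, -0.575, 0.0]
force: [-0.0, 0.1, -1.9]
width: 0.26
```

Run:
```python
from h import *
jog([.6003,.03,.17],.075)
```

```text
toolx yaw now 0.368 target 0.075 trans [126.6, -329.9, -0.7] turn [-0.0005, 0.0002, 0.293] clock 15.17 q7 1.05 pos [ 0.6008 -0.3233  0.1691] F [-0.0105  0.0803 -1.8665] w 0.260
```

{"api": "jog_arm", "payload": {
  "commands": [
    {"translation": [8, -20, 0], "turn": [0, 0, 0.02]},
    {"translation": [20, -52, 0], "turn": [0, 0, 0.05]},
    {"translation": [34, -88, 0], "turn": [0, 0, 0.08]},
    {"translation": [48, -124, 0], "turn": [0, 0, 0.11]},
    {"translation": [62, -160, 0], "turn": [0, 0, 0.14]},
    {"translation": [76, -196, 0], "turn": [0, 0, 0.17]},
    {"translation": [90, -232, 0], "turn": [0, 0, 0.2]},
    {"translation": [103, -268, 0], "turn": [0, 0, 0.24]},
    {"translation": [115, -299, 0], "turn": [0, 0, 0.27]},
    {"translation": [123, -320, 0], "turn": [0, 0, 0.285]},
    {"translation": [127, -330, 0], "turn": [0, 0, 0.293]},
    {"translation": [127, -330, 0], "turn": [0, 0, 0.293]}
  ]
}}

```text
clock: 16.17
position: [0.6001, 0.0333, 0.168]
ee_rot: [-3.138, -0.125, 0.004]
force: [-1.0, -0.8, -1.2]
width: 0.261
```

{"api": "jog_arm", "payload": {
  "commands": [
    {"translation": [0, 0, 0], "turn": [0, 0, 0]},
    {"translation": [0, 0, 0], "turn": [0, 0, 0]},
    {"translation": [0, 0, 0], "turn": [0, 0, 0]},
    {"translation": [0, 0, 0], "turn": [0, 0, 0]}
  ]
}}

```text
clock: 16.5
position: [0.6009, 0.0278, 0.1696]
ee_rot: [3.139, 0.113, 0.0]
force: [-0.2, -1.7, -1.1]
width: 0.26
```

Run:
```python
from look import *
ci,im=look('w6',[('cell',.16),('gauge',.01)],[('window',.157),('beam',.055)])
import pickle; pickle.dump((ci,arm.observe()),open('ci_w6.pkl','wb'))
cv2.imwrite('pics/c7.png',cv2.resize(im[40:400,240:430],None,fx=1.65,fy=1.65,interpolation=cv2.INTER_CUBIC))
```

```text
rect cell [(0.56, [295.2, 255.8, 65.5, 117.2], [601.2, 28.2, 34.3, 36.8, 3.1])]
rect gauge [(0.9, [253.2, 52.4, 157.9, 332.0], [600.2, 67.4, 130.8, 212.1, 3.6])]
lm window [([329.6, 293.5], 0.86, array([0.6016, 0.0256, 0.157 ]))]
lm beam [([334.2, 232.1], 0.57, array([0.6049, 0.0304, 0.055 ]))]
toolx yaw now 0.074 target 0.000 trans [0.0, 0.0, 0.0] turn [-0.0, -0.0001, 0.0744] clock 16.75 q7 0.24 pos [0.6009 0.0295 0.1696] F [ 0.1457  0.2015 -1.3245] w 0.264
```

View pics/c7.png

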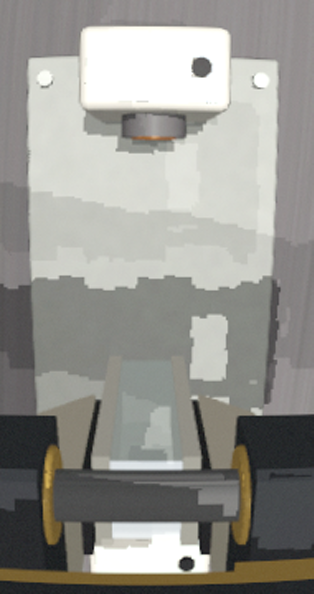

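Run:
```python
from look import *
import pickle; ci,s=pickle.load(open('ci_w6.pkl','rb')); p=s['position']; Rt=R.from_euler('z',.0745)
def px(u): return ((u[0]+.5)/1.65-.5+240,(u[1]+.5)/1.65-.5+40)
def W(u,z): return atz(ci,px(u),z,True)
for n,u,z in [('bedTL',(28,57),.01),('bedTR',(278,65),.01),('bedL2',(36,400),.01),('bedR2',(264,400),.01),
 ('screwL',(45,78),.01),('screwR',(260,80),.01),('houseTL',(82,27),.085),('houseTR',(229,27),.085),('barrelL',(121,113),.055),('barrelR',(187,113),.055),('barrelTipBottomC',(153,138),.045),
 ('cellBL',(105,357),p[2]-.0306),('cellBR',(188,357),p[2]-.0306)]:
    w=W(u,z); print(n,w,Rt.inv().apply(w-p)[:2]*1000)
```

```text
bedTL [0.5309 0.1524 0.01  ] [-60.7108 127.7977]
bedTR [0.6594 0.1577 0.01  ] [ 67.8718 123.4818]
bedL2 [ 0.5425 -0.0346  0.01  ] [-63.0181 -59.5368]
bedR2 [ 0.6714 -0.0254  0.01  ] [ 66.2263 -59.9523]
screwL [0.5406 0.1414 0.01  ] [-51.8381 116.0759]
screwR [0.6506 0.1485 0.01  ] [ 58.3555 114.9566]
houseTL [0.5667 0.1536 0.085 ] [-24.9077 126.2902]
houseTR [0.6239 0.1579 0.085 ] [ 32.4338 126.3849]
barrelL [0.583  0.1217 0.055 ] [-11.0364  93.2496]
barrelR [0.6117 0.1238 0.055 ] [17.7846 93.2415]
barrelTipBottomC [0.5978 0.1118 0.045 ] [ 2.9983 82.3247]
cellBL [0.5866 0.0383 0.139 ] [-13.5871   9.8074]
cellBR [0.6136 0.0402 0.139 ] [13.3842  9.7314]
```

Run:
```python
from look import *
import pickle; ci,s=pickle.load(open('ci_w6.pkl','rb')); p=s['position']; Rt=R.from_euler('z',.0745)
for dz in (-.0306,-.02,-.01,.0394):
  for yy in (.012,-.012):
    q=[proj(ci,p+Rt.apply([sx*.012,yy,dz]),True) for sx in (-1,1)]
    print(dz,yy,[((a-np.array([240,40]))*1.65).round(0).tolist() for a in q])
im=cv2.imread('pics/w6.png'); 
cv2.imwrite('pics/c8.png',cv2.resize(im[240:400,280:380],None,fx=3.7,fy=3.7,interpolation=cv2.INTER_CUBIC))
```

```text
-0.0306 0.012 [[109.0, 350.0], [184.0, 350.0]]
-0.0306 -0.012 [[111.0, 418.0], [182.0, 418.0]]
-0.02 0.012 [[107.0, 361.0], [186.0, 361.0]]
-0.02 -0.012 [[109.0, 431.0], [184.0, 431.0]]
-0.01 0.012 [[105.0, 372.0], [188.0, 372.0]]
-0.01 -0.012 [[107.0, 446.0], [186.0, 445.0]]
0.0394 0.012 [[91.0, 450.0], [202.0, 450.0]]
0.0394 -0.012 [[95.0, 540.0], [198.0, 539.0]]
```

View pics/c8.png

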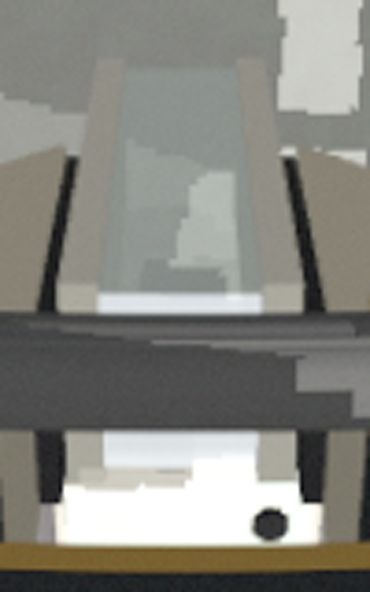

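{"api": "jog_arm", "payload": {
  "commands": [
    {"translation": [2, 1, 10], "turn": [0, 0, 0]},
    {"translation": [2, 1, 25], "turn": [0, 0, 0]},
    {"translation": [2, 1, 42], "turn": [0, 0, 0]},
    {"translation": [2, 1, 59], "turn": [0, 0, 0]},
    {"translation": [2, 1, 75], "turn": [0, 0, 0]},
    {"translation": [2, 1, 88], "turn": [0, 0, 0]},
    {"translation": [2, 1, 98], "turn": [0, 0, 0]},
    {"translation": [2, 1, 104], "turn": [0, 0, 0]},
    {"translation": [2, 1, 106], "turn": [0, 0, 0]},
    {"translation": [2, 1, 106], "turn": [0, 0, 0]},
    {"translation": [2, 1, 106], "turn": [0, 0, 0]},
    {"translation": [2, 1, 106], "turn": [0, 0, 0]}
  ]
}}

```text
clock: 17.75
position: [0.6036, 0.029, 0.0643]
ee_rot: [-3.139, -0.118, -0.002]
force: [0.1, 0.0, -0.7]
width: 0.259
```

Run:
```python
from look import *
jog([.6028,.0295,.0636],.07)
s=arm.observe(); p=s['position']; Rt=R.from_euler('z',.0745)
ci,im=look('w7',[],[])
cv2.imwrite('pics/c9.png',cv2.resize(im[0:400,180:480],None,fx=1.5,fy=1.5,interpolation=cv2.INTER_CUBIC))
import pickle; pickle.dump((ci,s),open('ci_w7.pkl','wb'))
sc=arm.get_image('scene'); cs=arm.camera_info('scene')
# expected outlines drawn thin for checking
b=p+Rt.apply([0,-.0025,-.0306])
print('cell bottom est',b)
for q,pt in [('window',b+[0,0,.022]),('beam',None)]:
    print(q,[(np.round(r['at'],1).tolist(),round(r['confidence'],2)) for r in arm.landmark_of('scene',q)], proj(cs,pt) if pt is not None else proj(cs,[.6028,.026,.055]))
x0,y0=320,210
z=cv2.resize(sc[y0:y0+125,x0:x0+160],None,fx=4.5,fy=4.5,interpolation=cv2.INTER_CUBIC)
for dz in (0,.07):
  for sx in (-1,1):
    for sy in (-1,1):
      u=(proj(cs,b+Rt.apply([sx*.012,sy*.012,dz]))-[x0,y0])*4.5; cv2.circle(z,(int(u[0]),int(u[1])),3,(0,0,255),-1)
for e in (-.085,.085):
  for dx,dz in ((0,.014),(0,-.014),(.014,0),(-.014,0)):
      u=(proj(cs,np.array([.6028,.026,.055])+R.from_euler('z',.07).apply([dx,e,dz]))-[x0,y0])*4.5; cv2.circle(z,(int(u[0]),int(u[1])),3,(0,200,0),-1)
cv2.imwrite('pics/c10.png',z)
```

```text
toolx yaw now 0.075 target 0.070 trans [-0.7, -0.5, 0.7] turn [-0.0001, -0.0014, 0.0048] clock 17.75 q7 0.32 pos [0.6036 0.029  0.0643] F [ 0.0517  0.0475 -0.6735] w 0.259
toolx yaw now 0.075 target 0.000 trans [0.0, 0.0, 0.0] turn [-0.0002, -0.0013, 0.0749] clock 17.8 q7 0.32 pos [0.6035 0.0291 0.0643] F [ 0.5064  0.6128 -0.4368] w 0.257
cell bottom est [0.6037 0.0266 0.0337]
window [([180.5, 389.3], 0.95), ([400.3, 266.3], 0.71)] [397.8569 267.4469]
beam [([395.7, 267.6], 0.91)] [397.3042 267.5568]
```

View pics/c10.png

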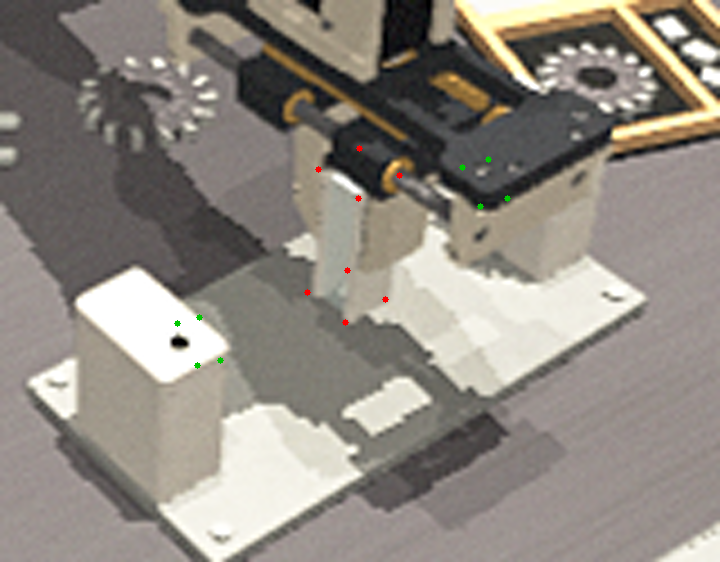

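Run:
```python
from h import *
cs=arm.camera_info('scene')
def P(u,z): return atz(cs,((u[0]+.5)/4.5-.5+320,(u[1]+.5)/4.5-.5+210),z)
g=np.array([.6028,.027,0]);Rz=R.from_euler('z',.07)
for n,u,z in [('bed +y+x',(646,296),.01),('bed -y-x',(28,381),.01),('screw -x-y',(60,384),.01),('screw +x-y',(221,532),.01),('screw +x+y',(614,294),.01),('house top +x-y corner -y',(165,382),.085),('house top -x +y?',(135,267),.085),('house top +x+y',(229,350),.085),('house top -x-y',(76,300),.085)]:
    print(n,Rz.inv().apply(P(u,z)-g)*1000)
for n,u in [('cell +x-y',(349,322)),('cell -x-y',(313,293)),('cell +x+y',(392,300))]: print(n,Rz.inv().apply(P(u,.0337)-g)*1000)
print(arm.observe())
```

```text
bed +y+x [ 65.396  127.0171  10.    ]
bed -y-x [ -63.3229 -129.8047   10.    ]
screw -x-y [ -53.2369 -119.7644   10.    ]
screw +x-y [  54.0718 -118.9524   10.    ]
screw +x+y [ 55.5886 116.5538  10.    ]
house top +x-y corner -y [  31.3778 -131.6166   85.    ]
house top -x +y? [-27.9726 -98.8886  85.    ]
house top +x+y [  33.0268 -100.3921   85.    ]
house top -x-y [ -26.9175 -130.4197   85.    ]
cell +x-y [ 12.5372 -11.1127  33.7   ]
cell -x-y [-10.8609 -10.7529  33.7   ]
cell +x+y [13.7828 13.6276 33.7   ]
{'clock': 17.95, 'joints': array([-0.4856,  0.6189,  0.5172,  1.8262, -0.4102,  0.8036,  0.3163]), 'dq': array([-0.0014,  0.0038, -0.0001,  0.001 , -0.0018, -0.0017,  0.0007]), 'joint_efforts': array([  0.0184, -67.3419,  10.5343, -23.2533,  -0.0344,   0.0581,
        -0.0013]), 'position': array([0.6032, 0.0291, 0.064 ]), 'ee_rot': array([-3.1392, -0.1177, -0.0012]), 'force': array([-0.3221,  0.4156, -1.0631]), 'ft_torque': array([-0.0699,  0.0618, -0.0739]), 'width': 0.26105212028350944}
```

{"api": "jog_arm", "payload": {
  "commands": [
    {"translation": [0, 0, 0], "turn": [0, 0, 0]},
    {"translation": [0, 0, 0], "turn": [0, 0, 0]},
    {"translation": [0, 0, 0], "turn": [0, 0, 0]},
    {"translation": [0, 0, 0], "turn": [0, 0, 0]},
    {"translation": [0, 0, 0], "turn": [0, 0, 0]},
    {"translation": [0, 0, 0], "turn": [0, 0, 0]}
  ]
}}

```text
clock: 18.45
position: [0.6029, 0.0291, 0.0635]
ee_rot: [-3.139, -0.118, 0.0]
force: [0.0, -0.4, -1.0]
width: 0.257
```

Run:
```python
from h import *
s=arm.observe(); print(s['position'],s['ee_rot'],s['dq'],s['width'],s['clock'])
if abs(s['dq']).max()<.01: print(arm.sign_off())
```

```text
[0.6029 0.0291 0.0635] [-3.1394 -0.1178  0.0001] [ 0.0003 -0.0015  0.0001 -0.0009  0.0002  0.0023  0.0015] 0.25704692700883364 18.45
the job is handed in; nothing more can be done
None
```

I put the steel stop in its compartment and let go of it. I then lifted the tall glass block by its frosted faces and handed in at 18.45 s, still holding it in the light path. The hand-in gives no verdict.

- **Stop:** the wrist picture after release shows it flat, head to +y, with a gap all round. I did not look at the tray again after that.
- **Position in the beam:** at hand-in the tool reading puts the window at about 55 mm height. The last pictures show it centred on the lens axis to about 1 mm and roughly midway between them. It was within about 0.02 rad of square, with no tilt seen.
- **Holding still:** the arm was still (joint speeds under 0.003 rad/s), and the fingers were closed on the 24 mm block at 20 N.
- **Disagreements:** gauge-centre estimates from the wrist and scene cameras differed by 1–2 mm in x. The block sits about 2.5 mm off the tool centre along the beam, well within the 30 mm allowed.
- **Other objects:** nothing else appeared disturbed in the views I took, but I did not measure the bystanders again.

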